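Pack the row carrier

TASK

Load the hardness tester's row carrier: slide the orange specimen along the long fence and press it home against the adjustable end stop (about 5 N, never over 40 N), then press the grey one, also on the long fence, home against the orange one, and the red one against the grey one, so that all touch the fence and the row has no gaps. Last, swing the clamp lever in by its red knob until its rubber bumper presses on the red specimen, and let go so that it holds the row. Keep the specimens upright, and leave the black specimen, the beaker, the loupe and the dish alone.

Things in the scene. Friction and masses are not known exactly. Their poses are not given: they have to be found in the camera images.
- datum (a point): datum point on the carrier plate's top (10 mm above the basin floor), on the face of the long steel fence; x points through the fence, which is at x = 0 to 14 mm, y = +40 to -130 mm. The face of the end stop is NOT reported: it is set anywhere from y = 0 to +20 mm and is found by touch. Packed specimens have their centres at x = -15 mm and 15, 45, 75 mm from the stop towards -y
- carrier: the carrier, fixed in the basin: aluminium plate 118 x 186 x 10 mm, long fence and end stop (48 mm wide, 12 mm thick, x = -4 to -52 mm), both 20 mm above the plate; the stop is clamped by a knurled nut 28 mm above the floor and does not yield below 100 N. Origin: centre of the plate's underside, axes as the datum's, which lies at x = +41, y = +37, z = +10 mm
- orange_center (a point): orange mounted specimen, upright resin cylinder 30 mm in diameter, 18 mm tall, about 30 g; the point is its centre, half-way up. It stands at the start on the rubber mat, 3 mm above the basin floor (as do the grey, red and black ones)
- grey_center (a point): grey mounted specimen, same size; its centre
- red_center (a point): red mounted specimen, same size; its centre
- black_center (a point): black mounted specimen, same size, not of this batch, to be left alone; its centre
- clamp (a joint): swing clamp lever, angle in rad about a vertical pivot: 0 = swung out (arm along the carrier's -y), grows counter-clockwise seen from above, toward the row. The bumper meets the third specimen of a tight row at about 1.27 to 1.65 (arm near the carrier's +x), by where the end stop is set. Hinge friction of 0.12 N m holds it where it is left; no spring; stops at 0 and 2.0
- clamp_pivot (a point): pivot of the clamp lever, at x = -70, y = -74 mm from the datum, 18 mm above the basin floor; axes as the datum's
- clamp_knob (a point): middle of the upright red knob on the lever's end (14 mm in diameter at the point, 17 mm at the top, from 30 to 62 mm above the basin floor; the point is at 45 mm), 60 mm along the arm from the pivot and 14.5 mm to the side away from the bumper's face
- beaker: plastic beaker, 53 mm across, 68 mm tall, to be left alone; origin at its foot
- loupe: black loupe, 37 mm across, 40 mm tall, to be left alone; origin at its foot
- dish: clear dish, 63 mm across, 15 mm tall, to be left alone; origin at its foot
- bumper_face (a point): middle of the face of the round black rubber button (14 mm across) on the lever's side, 55 mm from the pivot on the radial line and 18 mm above the basin floor; its x axis points out of the face
Not all that is in view belongs to the job. What is shaped like the part that bears red_center but purple is not meant.

How it is judged:
On the way, in this order (a step that is already met when the one before it is completed fails the run):
1. the orange specimen stands within 1.5 mm of the long fence, at the end stop, pressed home on the carrier with over 2 N (x of orange_center in the frame of datum between -0.0165 and -0.012 m and z of orange_center in the frame of datum between 0.0065 and 0.0115 m and angle between orange_center's own z axis and vertical below 0.08 rad and y of orange_center in the frame of datum between -0.0165 and 0.008 m and linear speed of orange below 0.01 m/s and contact force between orange and carrier above 2 N), for 0.1 s.
2. the grey specimen, within 1.5 mm of the long fence, is pressed on the orange one with over 2 N (x of orange_center in the frame of datum between -0.0165 and -0.012 m and z of orange_center in the frame of datum between 0.0065 and 0.0115 m and angle between each of orange_center, grey_center's own z axis and vertical below 0.08 rad and y of orange_center in the frame of datum between -0.0165 and 0.008 m and x of grey_center in the frame of datum between -0.0165 and -0.012 m and z of grey_center in the frame of datum between 0.0065 and 0.0115 m and horizontal distance between grey_center and orange_center below 0.0315 m and linear speed of grey below 0.01 m/s and contact force between grey and orange above 2 N), for 0.1 s.
3. the red specimen, within 1.5 mm of the long fence, is pressed on the grey one with over 2 N (x of orange_center in the frame of datum between -0.0165 and -0.012 m and z of orange_center in the frame of datum between 0.0065 and 0.0115 m and angle between each of orange_center, grey_center, red_center's own z axis and vertical below 0.08 rad and y of orange_center in the frame of datum between -0.0165 and 0.008 m and x of grey_center in the frame of datum between -0.0165 and -0.012 m and z of grey_center in the frame of datum between 0.0065 and 0.0115 m and horizontal distance between grey_center and orange_center below 0.0315 m and x of red_center in the frame of datum between -0.0165 and -0.012 m and z of red_center in the frame of datum between 0.0065 and 0.0115 m and horizontal distance between red_center and grey_center below 0.0315 m and linear speed of red below 0.01 m/s and contact force between red and grey above 2 N), for 0.1 s.
4. the clamp's bumper is pressed on the red specimen with over 2 N, the row still packed (x of orange_center in the frame of datum between -0.0165 and -0.012 m and z of orange_center in the frame of datum between 0.0065 and 0.0115 m and angle between each of orange_center, grey_center, red_center's own z axis and vertical below 0.08 rad and y of orange_center in the frame of datum between -0.0165 and 0.008 m and x of grey_center in the frame of datum between -0.0165 and -0.012 m and z of grey_center in the frame of datum between 0.0065 and 0.0115 m and horizontal distance between grey_center and orange_center below 0.0315 m and x of red_center in the frame of datum between -0.0165 and -0.012 m and z of red_center in the frame of datum between 0.0065 and 0.0115 m and horizontal distance between red_center and grey_center below 0.0315 m and contact force between clamp and red above 2 N and value of joint clamp above 1.2 rad), for 0.1 s.
At the end, for the whole second after the job is handed in: Orange, grey, red stand upright in this order along the long fence from the end stop, within 1.5 mm of the fence and of each other; the clamp is past 1.2 rad and at rest, and holds the row: bumper on red, red on grey and grey on orange each press with over 0.4 N (x of orange_center in the frame of datum between -0.0165 and -0.012 m and z of orange_center in the frame of datum between 0.0065 and 0.0115 m and angle between each of orange_center, grey_center, red_center's own z axis and vertical below 0.08 rad and y of orange_center in the frame of datum between -0.0165 and 0.008 m and x of grey_center in the frame of datum between -0.0165 and -0.012 m and z of grey_center in the frame of datum between 0.0065 and 0.0115 m and horizontal distance between grey_center and orange_center below 0.0315 m and x of red_center in the frame of datum between -0.0165 and -0.012 m and z of red_center in the frame of datum between 0.0065 and 0.0115 m and horizontal distance between red_center and grey_center below 0.0315 m and linear speed of each of orange, grey, red below 0.01 m/s and contact force between clamp and red above 0.4 N and contact force between red and grey above 0.4 N and contact force between grey and orange above 0.4 N and value of joint clamp above 1.2 rad and velocity of joint clamp below 0.02 rad/s); the robot touches nothing.
It fails at once if a specimen is forced against its neighbour or the clamp with more than 40 N, or on the carrier with more than 60 N (contact force between grey and orange above 40 N or contact force between red and grey above 40 N or contact force between clamp and red above 40 N or contact force between any of orange, grey, red and carrier above 60 N).
It fails at once if the black specimen, the beaker, the loupe or the dish is moved by more than 15 mm or tipped (distance of any of black_center, beaker, loupe, dish from where it was at the start of the episode above 0.015 m or angle between any of beaker, loupe, dish's own z axis and vertical above 0.3 rad).
It also fails if it takes over 72 s, if anything falls off the work surface, if the arm or the gripper's body presses on something with over 40 N, if the wrist force passes 120 N, or if a joint passes its speed limit or range.

ROBOT

A 7-joint arm with a two-finger parallel gripper is mounted at the origin on a cart in front of the work surface, level with it; the furniture and walls round the work are solid. World frame = base frame: x ahead of the robot, y to its left, z up, the work surface at z = 0. Lengths are in m, angles in rad, forces in N, time in s.
With the tool pointing down it reaches from about 0.4 to 0.85 m from the base axis. Payload 10.4 kg.
Tool frame: the origin (TCP) lies on the centre line of the jaws, within the pads' length; the fingertips stand r.tip_extent ahead of it and the grasp point (between the pads) lies 3 mm ahead of it (r.tip_extent is the distance from the TCP to the fingertips, in m); z points along the fingers, y is the direction in which the jaws open and shut (so a half turn about z gives the same grasp; the last joint's range is limited). The gripper opens to 87 mm and grips with 3 to 60 N. Pads are 19 mm wide; open, the fingers measure 117 mm over their backs; the gripper's body (75 mm by 190 mm) begins 51 mm behind the grasp point.
Start: joints at [1.261, 0.332, -0.065, 1.46, 0.022, 1.35, -0.088], TCP at [0.177, -0.599, 0.245] pointing down, gripper open.
Joint ranges: [-2.6, 2.6], [-0.5, 2.12], [-1.47, 1.34], [0.16, 2.42], [-1.27, 4.41], [0.06, 2.06], [-2.6, 2.6]. Speed limits (rad/s): [2.22, 2.22, 2.79, 2.79, 3.14, 3.14, 3.14].

INTERFACE

Orientations are given as a unit quaternion [x, y, z, w].
In Python, from bench import r gives the robot as it stands. The module is installed in compiled form; this text tells all that it offers.
- The arm moves only by the shell command python3 -m jog 'ROWS' [FORCE]. ROWS is JSON, a list of rows, each a list of 5 numbers: the shift along the tool's x, y, z in cm, then the turn about the tool's z in rad, then the closure, from 0 (fully open) to 1 (shut). A call has exactly 10 rows; each row shifts and turns the pose as measured when the row begins, along the tool's axes as they then stand; what a row does not reach is not made up. A row lasts 1/10 s, in which the tool goes at most 50 mm and 8.59 degrees, less where a joint would pass 70% of its speed; a pose out of reach is approached as far as the arm can. A call with a gripper value outside its range is refused whole. The fingers move at their own pace and stop on an object; FORCE is the grip in N (left out, the last holds). Time passes only in rows, so rows that do not move let the fingers close, or fill a call up. It gives the time, the measured TCP pose, the force and the opening at its end, in the units of the state.
- r.read_state(): the state, without advancing time (a new reading comes with each control period).
- r.camera(name): name is "scene" or "top" or "wrist"; returns a dict with "pixels" (480x640x3 uint8, red, green, blue), "fx", "fy", "cx", "cy" (pixels), "camera_from_world" (4x4, takes a point from world to camera coordinates). Camera axes: x right, y up, looking along -z (the intrinsics and any distortion apply to the point x, -y, -z); pixel columns grow to the right and rows downward; lengths in m; the calibration is good to about 2 mm. A picture is of the moment at which its call begins. There is no depth.
- r.close_job(): hands the job in, once; it reports no verdict.
The state is a dict: "time": time; "joint_positions": joint angles; "joint_vel": joint speeds; "joint_torque": joint torques, N m; "ee_pos": TCP position; "eef_rot": TCP orientation; "ft_force": force on the tool from outside, world axes, zero at the start; "torque": the same for the moment, N m; "width": finger opening in m.
Only numpy, scipy, OpenCV 4.12 (cv2) and the standard library are available. Lean on these libraries where they do the work, as an engineer would, in place of code of your own. Each camera call takes 0.05 s, during which the arm holds its last target. There are 200 camera calls.

## Working session

There is one attempt and no reset: what is moved stays moved. The work goes in short steps, Python scripts to look and compute and a shell command to move; the robot and the scene stay as the last step left them, time stands still between calls to the robot, and variables do not carry over. Pictures are saved under pics/ and viewed, about 8 in all and at most 12, crops included, and the job is handed in when it is done.

```bash
mkdir -p pics
cat > h.py <<'E'
import numpy as np, cv2
from bench import r
def snap(n,f=None):
    c=r.camera(n)
    if f: cv2.imwrite('pics/'+f,c['pixels'][:,:,::-1])
    return c
def ray(c,u,v):
    M=np.linalg.inv(np.array(c['camera_from_world']))
    d=np.array([(u-c['cx'])/c['fx'],-(v-c['cy'])/c['fy'],-1.])
    return M[:3,3],M[:3,:3]@d
def onz(c,u,v,z):
    o,d=ray(c,u,v); return o+d*(z-o[2])/d[2]
def proj(c,p):
    q=np.array(c['camera_from_world'])@np.r_[p,1]
    return c['cx']-c['fx']*q[0]/q[2], c['cy']+c['fy']*q[1]/q[2]
E
python3 - <<'E'
from h import *
for n in('top','scene'):
    c=snap(n,n+'0.png'); print(n,[c[k] for k in c if k!='pixels'])
print(r.read_state(), r.tip_extent)
E
```

```text
top [599.5065578018823, 599.5065578018823, 319.06270236924115, 238.7107005751243, array([[-0.02528483, -0.99953465, -0.01706321, -0.00986217],
       [ 0.99799818, -0.02622836,  0.05754736, -0.50994493],
       [-0.05796812, -0.01557398,  0.99819695, -1.0196206 ],
       [ 0.        ,  0.        ,  0.        ,  1.        ]])]
scene [479.24665813242683, 479.24665813242683, 319.85361783918717, 237.13916549084857, array([[ 0.61138009, -0.79120426, -0.01449864, -0.35739052],
       [ 0.5750071 ,  0.43158329,  0.6950559 , -0.32066895],
       [-0.54367381, -0.43328016,  0.7188095 , -0.60881989],
       [ 0.        ,  0.        ,  0.        ,  1.        ]])]
{'time': 0.1, 'joint_positions': array([ 1.26141596,  0.33281516, -0.06468547,  1.46084337,  0.02161768,
        1.34988932, -0.08850532]), 'joint_vel': array([-1.49432798e-03, -1.34235530e-03, -4.56024482e-04, -2.67617412e-03,
       -3.27818861e-04, -6.94509074e-04, -8.88841011e-05]), 'joint_torque': array([ 2.23573625e-03, -6.24547291e+01,  2.51566985e-02, -3.90713954e+01,
       -6.14134711e-02,  3.65851494e-02,  7.49760761e-05]), 'ee_pos': array([ 0.17668817, -0.59918269,  0.24383606]), 'eef_rot': array([ 9.89736766e-01,  1.42901147e-01, -1.28308212e-04, -6.16460149e-04]), 'ft_force': array([-0.55704168,  0.16487538,  0.26710665]), 'torque': array([ 0.04795679, -0.00132652,  0.03639198]), 'width': 0.08762123284419798} 0.022
```

View pics/top0.png

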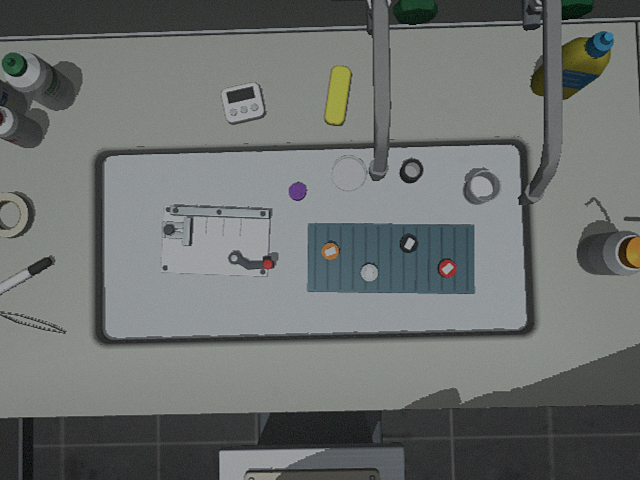

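View pics/scene0.png

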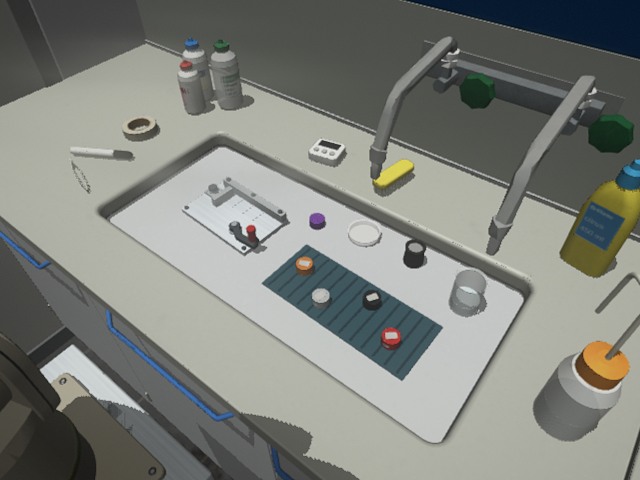

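Top view: orange (331,251), grey (369,272), black (408,243) and the red specimen (447,268) are on the mat. The purple decoy is at (297,191), off the mat. The carrier's fence runs from (172,210) to (270,213), the end stop is at about (188,231), the pivot at (234,258) and the red knob at (267,264). The scene view shows the same layout.

Red candidates are (447,268), a red disc with a label on the mat; (267,264), the thin knob on the lever; and (297,191), which is purple. The first one fits. Next I triangulate and take one enlarged crop to confirm.

Run:
```python
from h import *
T=snap('top');S=snap('scene')
def cen(c,box,f):
    x0,y0,x1,y1=box; p=c['pixels'][y0:y1,x0:x1]; h=cv2.cvtColor(p,cv2.COLOR_RGB2HSV).astype(int)
    m=f(h).astype(np.uint8); n,l,s,ce=cv2.connectedComponentsWithStats(m); 
    i=1+np.argmax(s[1:,4]); ct,_=cv2.findContours((l==i).astype(np.uint8),0,2); (a,b),rr=cv2.minEnclosingCircle(max(ct,key=len))
    return a+x0,b+y0,rr
red=lambda h:((h[...,0]<6)|(h[...,0]>172))&(h[...,1]>110)&(h[...,2]>60)
org=lambda h:(h[...,0]>6)&(h[...,0]<22)&(h[...,1]>110)
gry=lambda h:(h[...,1]<35)&(h[...,2]>110)
def tri(p,q):
    o1,d1=ray(T,*p[:2]);o2,d2=ray(S,*q[:2]);d1/=np.linalg.norm(d1);d2/=np.linalg.norm(d2)
    t=np.linalg.lstsq(np.c_[d1,-d2],o2-o1,rcond=None)[0];a=o1+t[0]*d1;b=o2+t[1]*d2
    return (a+b)/2,np.linalg.norm(a-b)
for n,b1,b2,f in [('orange',(315,238,347,266),(290,252,320,276),org),('red',(432,255,462,283),(375,322,407,350),red),('grey',(355,260,384,286),(308,285,334,310),gry),('knob',(255,252,280,275),(240,220,262,245),red)]:
    p=cen(T,b1,f);q=cen(S,b2,f);print(n,np.round(p,1),np.round(q,1),*tri(p,q))
# plate corner/fence ends by hand
for n,p,q in [('fence end R',(270,213),(286,217)),('mat TR',(474,224),(441,326)),('mat TL',(308,223),(308,245)),('mat BL',(308,291),(262,284))]: print(n,*tri(p,q))
a=cv2.resize(T['pixels'][190:295,150:310],None,fx=5,fy=5,interpolation=2)
b=cv2.resize(T['pixels'][230:290,400:480],None,fx=5,fy=5,interpolation=2); 
im=a[:,:,::-1].copy(); im[:300,400:800]=0; cv2.imwrite('pics/a.png',a[:,:,::-1]); cv2.imwrite('pics/b.png',b[:,:,::-1])
```

```text
orange [330.  251.    8.6] [303.9 265.5   9.1] [ 0.48735584 -0.04068707  0.01140895] 0.0017201861307481734
red [447.1 268.3   8.9] [390.5 338.2  10.8] [ 0.4525308  -0.24123062  0.01174114] 0.0012108407846623996
grey [368.9 272.5   8.9] [320.4 295.    8.9] [ 0.44897108 -0.10654296  0.01828136] 0.0006168315703224747
knob [267.4 263.6   5. ] [250.5 228.5   3.8] [0.4676188  0.0631726  0.05737054] 0.001146024666356806
fence end R [0.55593783 0.06016542 0.01985079] 0.00040361768281787613
mat TR [ 0.52783982 -0.29178686  0.0010749 ] 0.003676359615930615
mat TL [ 0.53959871 -0.00489106 -0.0034778 ] 0.002503437858662036
mat BL [ 0.41914978 -0.0006604  -0.00284949] 0.0012966945461468594
```

View pics/a.png

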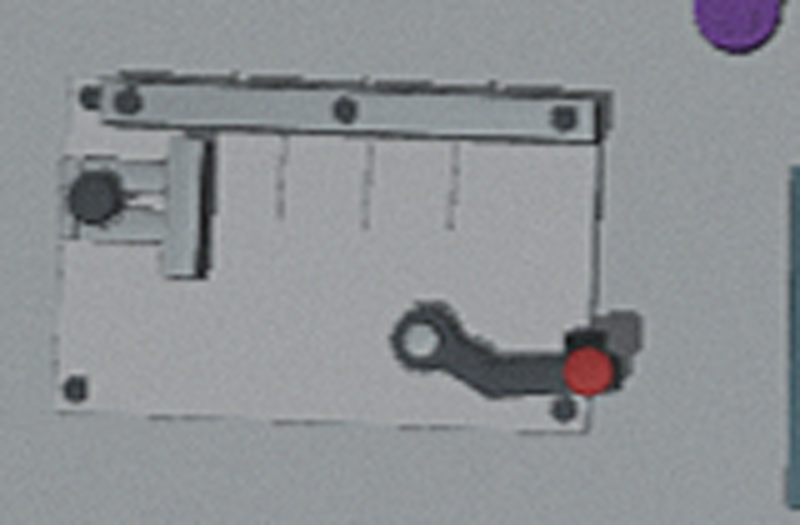

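View pics/b.png

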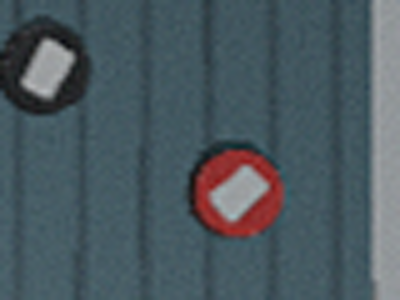

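The crop confirms the red disc at top-view pixel (447,268). It also shows the carrier: fence face from (171,214) to (269,219), end stop face at x≈192 and the lever swung out along -y. Now the numbers.

```bash
cat >> h.py <<'E'
FL=-0.006
def carrier(T):
    L=onz(T,150+105/5,190+122/5,FL+.03);R=onz(T,150+597/5,190+143/5,FL+.03)
    y=(L-R)/np.linalg.norm(L-R); y[2]=0; x=np.array([y[1],-y[0],0]); O=R+y*.130; O2=L-y*.040
    return x,y,(O+O2)/2,np.linalg.norm(L-R)
E
python3 - <<'E'
from h import *
T=snap('top'); x,y,O,l=carrier(T)
print(x,y,O,'len',l,'yaw',np.arctan2(x[1],x[0]))
def loc(p): d=p-O; return np.round([d@x*1e3,d@y*1e3],1)
print('pivot',loc(onz(T,150+421/5,190+338/5,FL+.024)),'knob',loc(onz(T,267.4,263.6,FL+.062)))
print('stop',loc(onz(T,150+199/5,190+200/5,FL+.03)), 'corner BR',loc(onz(T,150+587/5,190+432/5,FL+.01)),'BL',loc(onz(T,150+57/5,190+410/5,FL+.01)))
for n,p in [('o',(330.5,251)),('g',(368.9,272.5)),('r',(447.1,268.3)),('b',(408.5,243.5))]: print(n,onz(T,*p,FL+.02))
print('place o,g,r', [O-.02*x+d*y for d in(-.048,-.078,-.108)])
E
```

```text
[ 0.99758013 -0.06952612  0.        ] [0.06952612 0.99758013 0.        ] [0.55478386 0.19071479 0.024     ] len 0.16978384528613127 yaw -0.06958225536166313
pivot [-69.3 -72. ] knob [ -77.6 -133.6]
stop [-25.5   5.9] corner BR [ -99.2 -129.3] BL [-99.7  56.2]
o [ 0.48782884 -0.04216787  0.014     ]
g [ 0.44917492 -0.10713393  0.014     ]
r [ 0.45297317 -0.24124912  0.014     ]
b [ 0.4972587  -0.17667329  0.014     ]
place o,g,r [array([0.531495  , 0.14422147, 0.024     ]), array([0.52940922, 0.11429406, 0.024     ]), array([0.52732343, 0.08436666, 0.024     ])]
```

```bash
python3 -m jog '[[0,-2,0,0.12,0.4],[0,-4,0,0.12,0.4],[1,-4.5,0,0.12,0.4],[2,-4.5,0,0,0.4],[2,-4.5,0,0,0.4],[2,-4.5,0,0,0.4],[2,-4.5,0,0,0.4],[2,-4.5,0,0,0.4],[2,-4.5,0,0,0.4],[2,-4.5,0,0,0.4]]' 15
```

```text
time: 1.25
ee_pos: [0.3383, -0.1883, 0.2421]
eef_rot: [0.999, -0.05, -0.001, 0.001]
ft_force: [1.0, -0.3, 0.6]
width: 0.0522
```

```bash
python3 -m jog '[[2.3,-2.6,1,-0.03,0.4],[2.3,-2.7,1.5,0,0.4],[2.3,-2.7,1.5,0,0.4],[2.3,-2.7,1.5,0,0.4],[2.3,-2.7,1.5,0,0.4],[2.3,-2.7,1.5,0,0.4],[0,0,1.5,0,0.4],[0,0,1.5,0,0.4],[0,0,1,0,0.4],[0,0,0,0,0.4]]'
python3 - <<'E'
from h import *
W=snap('wrist','w1.png'); s=r.read_state(); print(s['ee_pos'],s['eef_rot'])
h=cv2.cvtColor(W['pixels'],cv2.COLOR_RGB2HSV).astype(int); m=((h[...,0]>5)&(h[...,0]<23)&(h[...,1]>120)&(h[...,2]>80)).astype(np.uint8)
n,l,st,ce=cv2.connectedComponentsWithStats(m); i=1+np.argmax(st[1:,4]); ct,_=cv2.findContours((l==i).astype(np.uint8),0,2)
(a,b),rr=cv2.minEnclosingCircle(max(ct,key=len)); print(a,b,rr,st[i]); print(onz(W,a,b,FL+.021), proj(W,[.488,-.042,.015]))
E
```

```text
time: 2.25
ee_pos: [0.4961, -0.0236, 0.114]
eef_rot: [1.0, -0.03, 0.003, 0.002]
ft_force: [0.2, -0.3, 0.3]
width: 0.0525
[ 0.49646522 -0.02367779  0.11474796] [ 0.99954753 -0.02981763  0.00342803  0.00197152]
345.2203674316406 266.49853515625 26.016435623168945 [ 320  243   52   50 1339]
[ 0.48624319 -0.04116145  0.015     ] (np.float64(346.5252183084237), np.float64(263.55450093965834))
```

View pics/w1.png

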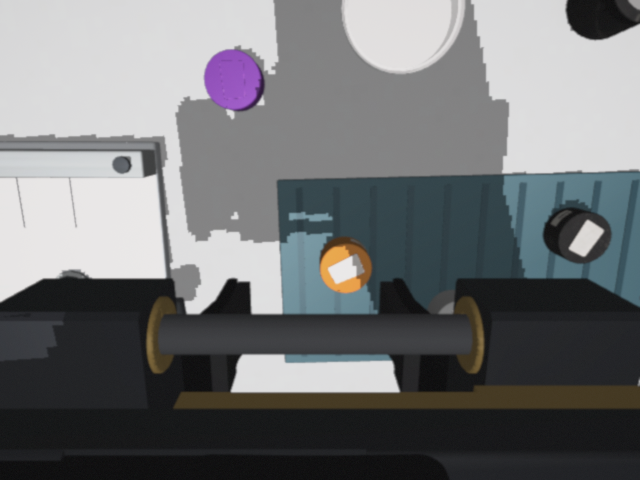

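Wrist view: orange at (345,266), giving (0.486,-0.041), which agrees with the top camera. Descending on it.

```bash
python3 -m jog '[[-0.4,0.9,1,0,0.4],[-0.4,0.9,1.5,0,0.4],[0,0,1.5,0,0.4],[0,0,1.5,0,0.4],[0,0,1.5,0,0.4],[0,0,1.2,0,0.4],[0,0,0.6,0,0.4],[0,0,0.3,0,0.4],[0,0,0,0,0.4],[0,0,0,0,0.4]]'; python3 -c "
from h import *
print(r.read_state()['ee_pos'])"
```

```text
time: 3.3
ee_pos: [0.4894, -0.0503, 0.0268]
eef_rot: [0.999, -0.033, 0.008, 0.006]
ft_force: [-0.2, -0.7, -0.7]
width: 0.0522
[ 0.48944822 -0.05030174  0.02683752]
```

```bash
python3 -m jog '[[-0.1,-0.6,0.2,0,0.4],[0,0,0.2,0,0.4],[0,0,0,0,0.4],[0,0,0,0,0.8],[0,0,0,0,0.8],[0,0,0,0,0.8],[0,0,0,0,0.8],[0,0,0,0,0.8],[0,0,0,0,0.8],[0,0,0,0,0.8]]' 15
```

```text
time: 4.3
ee_pos: [0.4899, -0.0454, 0.0261]
eef_rot: [0.999, -0.034, 0.009, 0.008]
ft_force: [-1.5, -1.2, 2.5]
width: 0.0297
```

```bash
python3 -m jog '[[0,0,-1.5,0,0.8],[0,0,-2,0,0.8],[0.2,-1.5,-1,0,0.8],[0.4,-3,0,0,0.8],[0.5,-3.3,0,0,0.8],[0.5,-3.3,0,0,0.8],[0.5,-3.3,0,0,0.8],[0.4,-3,0,0,0.8],[0,-1.5,0,0,0.8],[0,0,0,0,0.8]]'
python3 - <<'E'
from h import *
from scipy.spatial.transform import Rotation as R
s=r.read_state(); M=R.from_quat(s['eef_rot']).as_matrix(); print(np.round(M,3)); p=s['ee_pos']
T=snap('top','t2.png'); x,y,O,l=carrier(T); d=p-O; print(p, 'carrier',d@x,d@y); print(s['ft_force'])
E
```

```text
time: 5.3
ee_pos: [0.5287, 0.1564, 0.0767]
eef_rot: [0.999, -0.035, 0.011, 0.006]
ft_force: [-0.9, 0.4, 0.0]
width: 0.0297
[[ 0.997 -0.07   0.021]
 [-0.069 -0.998 -0.014]
 [ 0.022  0.012 -1.   ]]
[0.52869095 0.15643353 0.07665741] carrier -0.023646318840939286 -0.03601244638934016
[-0.94945622  0.37485186  0.00160019]
```

```bash
python3 -m jog '[[0,0.3,0.5,0,0.8],[0,0.2,1,0,0.8],[0,0,1,0,0.8],[0,0,0.8,0,0.8],[0,0,0.4,0,0.8],[0,0,0.2,0,0.8],[0,0,0.1,0,0.8],[0,0,0.1,0,0.8],[0,0,0.1,0,0.8],[0,0,0,0,0.8]]'
```

```text
time: 6.35
ee_pos: [0.5292, 0.1436, 0.0336]
eef_rot: [0.999, -0.039, 0.01, 0.009]
ft_force: [0.1, -0.0, 0.1]
width: 0.0295
```

```bash
python3 -m jog '[[0,0,0.1,0,0.8],[0,0,0.1,0,0.8],[0,0,0.1,0,0.8],[0.1,0,0,0,0.8],[0.1,0,0,0,0.8],[0.1,0,0,0,0.8],[0.1,0,0,0,0.8],[0.1,0,0,0,0.8],[0.1,0,0,0,0.8],[0.1,0,0,0,0.8]]'
```

```text
time: 7.35
ee_pos: [0.5369, 0.1437, 0.0331]
eef_rot: [0.999, -0.038, 0.01, 0.01]
ft_force: [-1.3, 0.6, 1.3]
width: 0.0294
```

```bash
python3 -m jog '[[0.15,0,0,0,0.8],[0.1,0,0,0,0.5],[0,0,0,0,0.5],[0,0,0,0,0.5],[0,0,-0.8,0,0.5],[0,0,-1.5,0,0.5],[0,0,-1,0,0.5],[0,1.2,-0.3,0,1],[0,1.3,0,0,1],[0,0.8,0,0,1]]'; python3 -m jog '[[0,0,0,0,1],[0,0,0.6,0,1],[0,0,1,0,1],[0,0,1,0,1],[0,0,0.4,0,1],[0,0,0.2,0,1],[0,0,0.1,0,1],[0,0,0,0,1],[0,0,0,0,1],[0,0,0,0,1]]'
python3 - <<'E'
from h import *
T=snap('top'); x,y,O,l=carrier(T); s=r.read_state(); d=s['ee_pos']-O; print('carrier',d@x,d@y,s['ft_force'])
cv2.imwrite('pics/t3.png',cv2.resize(T['pixels'][170:295,150:310],None,fx=4,fy=4,interpolation=2)[:,:,::-1])
E
```

```text
time: 8.35
ee_pos: [0.537, 0.108, 0.0741]
eef_rot: [0.999, -0.038, 0.011, 0.011]
ft_force: [0.1, 0.9, -0.7]
width: 0.0269
time: 9.35
ee_pos: [0.5363, 0.1059, 0.0362]
eef_rot: [0.999, -0.039, 0.009, 0.011]
ft_force: [-0.6, 0.5, -0.3]
width: 0.0007
carrier -0.012460317524350433 -0.08591311817755999 [0.51210749 0.47532192 0.48407295]
```

View pics/t3.png

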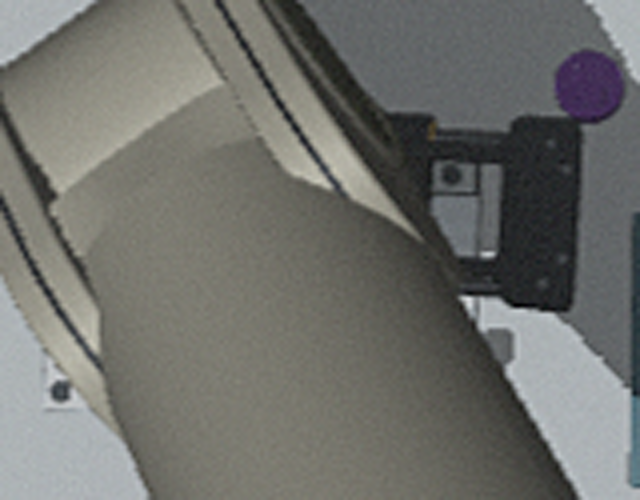

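The arm hides the carrier from the top camera (only the fence end shows, near (455,175) in the crop), so I'll go by touch.

```bash
python3 -m jog '[[-0.2,0,0.1,0.1,1],[0,-0.4,0.1,0,1],[0,-0.5,0,0,1],[0,-0.5,0,0,1],[0,-0.5,0,0,1],[0,-0.5,0,0,1],[0,-0.5,0,0,1],[0,-0.5,0,0,1],[0,-0.3,0,0,1],[0,0,0,0,1]]'; python3 -c "
from h import *
print(r.read_state()['ft_force'])"
```

```text
time: 10.4
ee_pos: [0.5392, 0.1429, 0.0326]
eef_rot: [0.996, -0.086, 0.007, 0.014]
ft_force: [-2.5, -3.5, 2.5]
width: 0.0005
[-2.52177762 -3.50578283  2.47715929]
```

```bash
python3 -m jog '[[-0.3,-0.1,-0.1,0,1],[-0.1,-0.2,-0.05,0,1],[0,-0.2,0,0,1],[0,-0.2,0,0,1],[0,-0.15,0,0,1],[0,-0.1,0,0,1],[0,-0.1,0,0,1],[0,-0.1,0,0,1],[0,-0.1,0,0,1],[0,-0.1,0,0,1]]'; python3 -c "
from h import *
print(r.read_state()['ft_force'])"
```

```text
time: 11.4
ee_pos: [0.5389, 0.1582, 0.0342]
eef_rot: [0.996, -0.086, 0.009, 0.014]
ft_force: [-2.4, -4.9, 2.4]
width: 0.0004
[-2.44479685 -4.91629066  2.42522707]
```

```bash
python3 -m jog '[[0,-0.1,-0.05,0,1],[0,-0.1,-0.05,0,1],[0,-0.1,0,0,1],[0,-0.1,0,0,1],[0,-0.1,0,0,1],[0,-0.1,0,0,1],[0,-0.1,0,0,1],[0,-0.1,0,0,1],[0,-0.1,0,0,1],[0,-0.1,0,0,1]]'; python3 -c "
from h import *
s=r.read_state();print(s['ft_force'],s['ee_pos'],s['joint_positions'])
snap('scene','s4.png')"
```

```text
time: 12.4
ee_pos: [0.539, 0.1584, 0.0343]
eef_rot: [0.996, -0.09, 0.006, 0.022]
ft_force: [-3.1, -6.0, 4.3]
width: 0.0003
[-3.12048577 -6.01255289  4.32763737] [0.53900571 0.15840627 0.03430329] [ 0.15956313  0.50590595 -0.6712083   1.80324552  0.4229303   0.98586421
 -2.44681546]
```

View pics/s4.png

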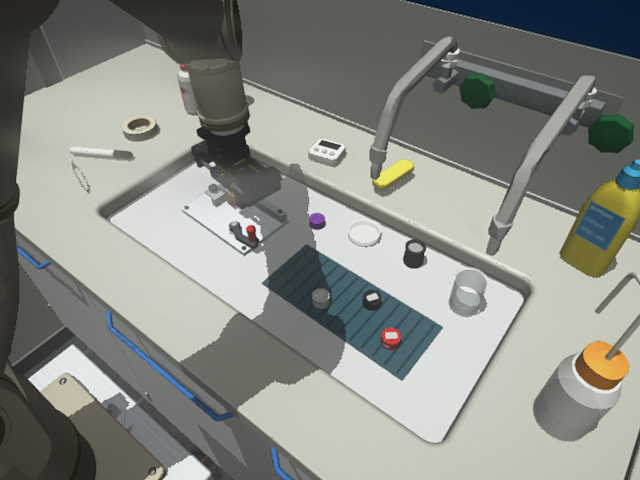

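The scene view shows the gripper at the carrier, with grey (320,298), black (372,300) and red (390,338) undisturbed. TCP y stalled at 0.158 with a 6 N reaction, so orange looks home. I'll back off, lift and check.

```bash
python3 -m jog '[[-0.1,0.6,0,0,1],[0,1.2,0,-0.05,1],[0,0.8,-1,-0.05,1],[0,1,-2,0,1],[0,1,-2,0,0.6],[0,1,-1.5,0,0.6],[-0.5,1,-1,0,0.6],[0,0,0,0,0.5],[0,0,0,0,0.5],[0,0,0,0,0.5]]'
python3 - <<'E'
from h import *
W=snap('wrist','w5.png'); s=r.read_state(); print(s['ee_pos'],s['eef_rot'])
h=cv2.cvtColor(W['pixels'],cv2.COLOR_RGB2HSV).astype(int); m=((h[...,0]>5)&(h[...,0]<23)&(h[...,1]>120)&(h[...,2]>80)).astype(np.uint8)
n,l,st,ce=cv2.connectedComponentsWithStats(m); i=1+np.argmax(st[1:,4]); ct,_=cv2.findContours((l==i).astype(np.uint8),0,2)
(a,b),rr=cv2.minEnclosingCircle(max(ct,key=len)); p=onz(W,a,b,FL+.028); x,y,O,l=carrier({**snap('top')});print(a,b,rr,p,(p-O)@x,(p-O)@y)
E
```

```text
time: 13.45
ee_pos: [0.5253, 0.0993, 0.1148]
eef_rot: [0.999, -0.036, 0.007, 0.017]
ft_force: [1.0, -0.1, 0.9]
width: 0.0392
[0.52513835 0.09943213 0.11460989] [ 0.99918489 -0.03579808  0.00670236  0.01741059]
157.0 246.5 29.26184844970703 [0.53798194 0.18349117 0.022     ] -0.016259024975333564 -0.00837430924607221
```

View pics/w5.png

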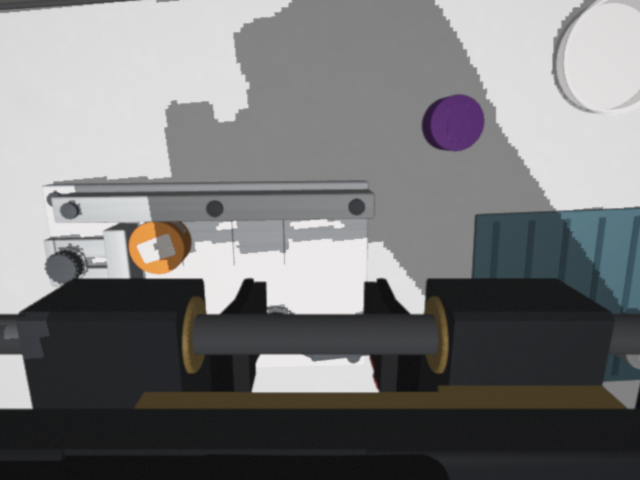

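Wrist view: orange at (157,247), touching the fence edge (row ~220) and the end stop (column ~130). Its centre is at carrier (-16,-8), so the stop is at about +6.5. On to grey.

```bash
sed -i 's/^FL=.*/FL=0.0/' h.py; python3 -m jog '[[-0.5,1.5,0,0,0.4],[-0.9,2.9,0,0,0.4],[-0.9,2.9,0.5,0,0.4],[-0.9,2.9,1,0,0.4],[-0.9,2.9,1,0,0.4],[-0.9,2.9,1,0,0.4],[-0.7,2.5,1,0,0.4],[-0.3,1.2,0.5,0,0.4],[0,0,0,0,0.4],[0,0,0,0,0.4]]'
python3 - <<'E'
from h import *
from scipy.spatial.transform import Rotation as R
T=snap('top');s=r.read_state();M=R.from_quat(s['eef_rot']).as_matrix()
for n,p in [('g',(368.9,272.5)),('r',(447.1,268.3))]:
    g=onz(T,*p,FL+.02); print(n,g,np.round((M.T@(np.r_[g[:2],.026]-s['ee_pos']))*100,2))
print(s['ee_pos'],s['joint_positions'][6]); print(carrier(T))
E
```

```text
time: 14.55
ee_pos: [0.4497, -0.0942, 0.0648]
eef_rot: [0.999, -0.031, 0.005, 0.014]
ft_force: [-1.1, 0.3, 0.6]
width: 0.0523
g [ 0.44917721 -0.10673882  0.02      ] [-0.02  1.17  3.92]
r [ 0.4529534  -0.24007499  0.02      ] [ 1.17 14.45  4.3 ]
[ 0.44978752 -0.09397399  0.06484482] -1.7016480895257786
(array([ 0.99758013, -0.06952612,  0.        ]), array([0.06952612, 0.99758013, 0.        ]), array([0.55418509, 0.18963008, 0.03      ]), np.float64(0.16878800654704038))
```

```bash
python3 -m jog '[[0,0.5,0.6,0,0.4],[0,0.3,1,0,0.4],[0,0.1,1,0,0.4],[0,0,0.7,0,0.4],[0,0,0.3,0,0.4],[0,0,0,0,0.4],[0,0,0,0,0.8],[0,0,0,0,0.8],[0,0,0,0,0.8],[0,0,0,0,0.8]]' 15
```

```text
time: 15.6
ee_pos: [0.4518, -0.1011, 0.0268]
eef_rot: [1.0, -0.028, 0.006, 0.014]
ft_force: [0.0, 1.2, -0.5]
width: 0.0296
```

```bash
python3 -m jog '[[0,0,-1.5,0,0.8],[0.2,-1,-2,0,0.8],[0.9,-3,-1,0,0.8],[1,-3.5,0,0,0.8],[1,-3.5,0,0,0.8],[1,-3.5,0,0,0.8],[1,-3.5,0,0,0.8],[0.8,-2.8,0,0,0.8],[0.2,-1,0,0,0.8],[0,0,0,0,0.8]]'; python3 -m jog '[[0,0,0.3,0,0.8],[0,0,0.8,0,0.8],[0,0,0.8,0,0.8],[0,0,0.8,0,0.8],[0,0,0.4,0,0.8],[0,0,0.2,0,0.8],[0,0,0,0,0.8],[0,0,0,0,0.8],[0,0,0,0,0.8],[0,0,0,0,0.8]]'; python3 -c "
from h import *
s=r.read_state();x=np.array([.99758,-.069526,0]);y=np.array([.069526,.99758,0]);d=s['ee_pos']-[.5542,.1896,0]
print(d@x,d@y,s['ee_pos'],s['ft_force'])"
```

```text
time: 16.6
ee_pos: [0.5289, 0.1213, 0.0793]
eef_rot: [0.999, -0.03, 0.009, 0.013]
ft_force: [0.2, -0.3, -0.4]
width: 0.0293
time: 17.6
ee_pos: [0.5288, 0.1135, 0.0435]
eef_rot: [0.999, -0.034, 0.009, 0.015]
ft_force: [1.2, -0.7, 0.1]
width: 0.0294
-0.020095052447536815 -0.07769624013147997 [0.52875166 0.11348889 0.04353791] [ 1.21665096 -0.725212    0.06712775]
```

```bash
python3 -m jog '[[0,0,0.3,0,0.8],[0,0,0.4,0,0.8],[0,0,0.2,0,0.8],[0,0,0.1,0,0.8],[0.1,0,0.1,0,0.8],[0.1,0,0,0,0.8],[0.1,0,0,0,0.8],[0.1,0,0,0,0.8],[0.1,0,0,0,0.8],[0.1,0,0,0,0.8]]'
```

```text
time: 18.6
ee_pos: [0.5349, 0.1132, 0.0334]
eef_rot: [0.999, -0.034, 0.008, 0.016]
ft_force: [-2.4, 0.7, 2.2]
width: 0.0294
```

```bash
python3 -m jog '[[0.15,0,0,0,0.8],[0.1,0,0,0,0.5],[0,0,0,0,0.5],[0,0,0,0,0.5],[0,0,-0.8,0,0.5],[0,0,-1.5,0,0.5],[0,0,-1,0,0.5],[-0.2,1.2,-0.3,0,1],[-0.2,1.3,0,0,1],[0,0.8,0,0,1]]'; python3 -m jog '[[0,0,0,0,1],[0,0,0.6,0,1],[0,0,1,0,1],[0,0,1,0,1],[0,0,0.4,0.05,1],[0,0,0.2,0.05,1],[0,0,0.1,0,1],[0,0,0,0,1],[0,-0.3,0,0,1],[0,-0.5,0,0,1]]';  python3 -c "
from h import *
s=r.read_state();x=np.array([.99758,-.069526,0]);y=np.array([.069526,.99758,0]);d=s['ee_pos']-[.5542,.1896,0]
print(d@x,d@y,s['ee_pos'],s['ft_force'])"
```

```text
time: 19.6
ee_pos: [0.531, 0.0801, 0.0747]
eef_rot: [0.999, -0.033, 0.01, 0.016]
ft_force: [0.5, -0.0, 0.3]
width: 0.0272
time: 20.6
ee_pos: [0.5303, 0.0855, 0.0332]
eef_rot: [0.996, -0.083, 0.007, 0.016]
ft_force: [1.2, -0.3, -0.5]
width: 0.0003
-0.016569183451369197 -0.10546918085912867 [0.53033806 0.08553801 0.03323156] [ 1.15319147 -0.27741903 -0.4795479 ]
```

```bash
python3 -m jog '[[0,-0.4,-0.1,0,1],[-0.05,-0.5,0,0,1],[-0.05,-0.5,0,0,1],[-0.05,-0.5,0,0,1],[-0.05,-0.5,0,0,1],[-0.05,-0.4,0,0,1],[-0.05,-0.3,0,0,1],[0,-0.15,0,0,1],[0,-0.15,0,0,1],[0,-0.15,0,0,1]]';   python3 -c "
from h import *
s=r.read_state();x=np.array([.99758,-.069526,0]);y=np.array([.069526,.99758,0]);d=s['ee_pos']-[.5542,.1896,0]
print(d@x,d@y,s['ee_pos'],s['ft_force'])"
```

```text
time: 21.6
ee_pos: [0.5337, 0.1247, 0.0337]
eef_rot: [0.996, -0.082, 0.007, 0.016]
ft_force: [-0.2, -1.8, 2.3]
width: 0.0004
-0.015945719625025806 -0.06614953887062545 [0.53369375 0.12471917 0.0336665 ] [-0.16311591 -1.79367238  2.33121346]
```

```bash
python3 -m jog '[[0,-0.1,-0.1,0,1],[0,-0.15,0,0,1],[0,-0.15,0,0,1],[0,-0.1,0,0,1],[0,-0.1,0,0,1],[0,-0.1,0,0,1],[0,-0.1,0,0,1],[0,-0.1,0,0,1],[0,-0.1,0,0,1],[0,-0.1,0,0,1]]';   python3 -c "
from h import *
s=r.read_state();x=np.array([.99758,-.069526,0]);y=np.array([.069526,.99758,0]);d=s['ee_pos']-[.5542,.1896,0]
print(d@x,d@y,s['ee_pos'],s['ft_force'])"
```

```text
time: 22.6
ee_pos: [0.5345, 0.129, 0.0337]
eef_rot: [0.996, -0.085, 0.005, 0.021]
ft_force: [-3.0, -6.0, 3.9]
width: 0.0006
-0.015467938846155398 -0.06183654265124355 [0.53447024 0.12898851 0.03368507] [-2.97215498 -6.04964624  3.93999759]
```

```bash
python3 -m jog '[[-0.1,0.6,0,0,1],[0,1.2,0,-0.05,1],[0,0.8,-1,-0.05,1],[0,0.3,-2,0,1],[0,0,-2,0,0.6],[0,0,-1.5,0,0.6],[-0.3,0,-0.5,0,0.6],[0,0,0,0,0.5],[0,0,0,0,0.5],[0,0,0,0,0.5]]'
python3 - <<'E'
from h import *
W=snap('wrist','w6.png'); s=r.read_state(); print(s['ee_pos'],s['eef_rot'])
T=snap('top');x,y,O,l=carrier(T)
p=O-.030*np.r_[0,0,1]
for c in [(-.015,-.0084),(-.015,-.0384),(-.015,-.0684)]: print(proj(W,np.r_[(O+c[0]*x+c[1]*y)[:2],.028]))
E
```

```text
time: 23.6
ee_pos: [0.5245, 0.1042, 0.106]
eef_rot: [0.999, -0.032, 0.004, 0.019]
ft_force: [-0.9, -0.5, 0.5]
width: 0.0394
[0.52445914 0.1041998  0.10588053] [ 0.99929042 -0.03210187  0.00399553  0.01929159]
(np.float64(158.24275172079865), np.float64(248.37454264815082))
(np.float64(216.23157006809524), np.float64(248.08356593201972))
(np.float64(273.6388921554102), np.float64(247.7955070520682))
```

View pics/w6.png

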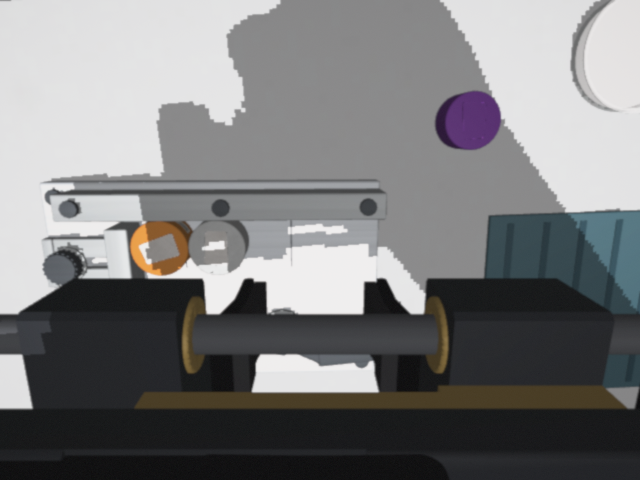

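Wrist view: orange (159,248) and grey (217,247) touch each other, the fence and the stop, within 2 px of the projected packed positions. Going for red.

```bash
python3 -m jog '[[-0.2,1.5,0,0,0.4],[-0.5,3.2,0,0,0.4],[-0.6,4,0,0,0.4],[-0.6,4.2,0,0,0.4],[-0.6,4.2,0,0,0.4],[-0.6,4.2,0.5,0,0.4],[-0.6,4.2,0.5,0,0.4],[-0.5,4,0.5,0,0.4],[-0.4,2.5,0.5,0,0.4],[0,0.8,0,0,0.4]]'
python3 - <<'E'
from h import *
from scipy.spatial.transform import Rotation as R
s=r.read_state();M=R.from_quat(s['eef_rot']).as_matrix();W=snap('wrist')
h=cv2.cvtColor(W['pixels'],cv2.COLOR_RGB2HSV).astype(int); m=(((h[...,0]<6)|(h[...,0]>172))&(h[...,1]>120)&(h[...,2]>60)).astype(np.uint8)
n,l,st,ce=cv2.connectedComponentsWithStats(m); i=1+np.argmax(st[1:,4]); ct,_=cv2.findContours((l==i).astype(np.uint8),0,2)
(a,b),rr=cv2.minEnclosingCircle(max(ct,key=len)); p=onz(W,a,b,.021); print(a,b,rr,p,s['ee_pos'])
for g in([.453,-.2402],p): print(np.round((M.T@(np.r_[g[:2],.026]-s['ee_pos']))*100,2))
E
```

```text
time: 24.7
ee_pos: [0.4541, -0.2299, 0.0931]
eef_rot: [0.999, -0.029, 0.002, 0.017]
ft_force: [-0.2, 0.2, 0.2]
width: 0.052
330.30120849609375 263.204833984375 30.384769439697266 [ 0.45484839 -0.24043136  0.021     ] [ 0.45409497 -0.22991338  0.0931303 ]
[-0.08  0.8   6.74]
[0.1  0.81 6.75]
```

```bash
python3 -m jog '[[0,0.3,1,0,0.4],[0,0.2,1.3,0,0.4],[0,0,1.4,0,0.4],[0,0,1.3,0,0.4],[0,0,0.9,0,0.4],[0,0,0.4,0,0.4],[0,0,0.2,0,0.4],[0,0,0,0,0.8],[0,0,0,0,0.8],[0,0,0,0,0.8]]' 15; python3 -c "
from h import *
print(r.read_state()['ee_pos'])"
```

```text
time: 25.75
ee_pos: [0.4574, -0.2308, 0.0269]
eef_rot: [1.0, -0.024, 0.001, 0.017]
ft_force: [-0.6, -0.0, -0.6]
width: 0.036
[ 0.45741164 -0.23075347  0.02688806]
```

```bash
python3 -m jog '[[0,0,0,0,0.8],[0,0,0,0,0.8],[0,0,-1.5,0,0.8],[0,0,-2,0,0.8],[0.3,-2,-1,0.02,0.8],[0.7,-4,0,0,0.8],[0.7,-4,0,0,0.8],[0.7,-4,0,0,0.8],[0.7,-4,0,0,0.8],[0.7,-4,0,0,0.8]]'; python3 -c "
from h import *
s=r.read_state();x=np.array([.99758,-.069526,0]);y=np.array([.069526,.99758,0]);d=s['ee_pos']-[.5542,.1896,0]
print(d@x,d@y,s['ee_pos'],s['ft_force'])"
```

```text
time: 26.75
ee_pos: [0.5124, -0.0117, 0.072]
eef_rot: [0.999, -0.041, 0.003, 0.018]
ft_force: [0.1, 0.2, -0.9]
width: 0.0297
-0.027749381435490376 -0.20371125475194696 [ 0.51235453 -0.01168903  0.07203797] [ 0.10744793  0.1501316  -0.88219149]
```

```bash
python3 -m jog '[[0.2,-3,0,0,0.8],[0.2,-2.5,0,0,0.8],[0.1,-2,0,0,0.8],[0,-1,0,0,0.8],[0,-0.3,0.5,0,0.8],[0,0,0.8,0,0.8],[0,0,0.8,0,0.8],[0,0,0.5,0,0.8],[0,0,0,0,0.8],[0,0,0,0,0.8]]'; python3 -c "
from h import *
s=r.read_state();x=np.array([.99758,-.069526,0]);y=np.array([.069526,.99758,0]);d=s['ee_pos']-[.5542,.1896,0]
print(d@x,d@y,s['ee_pos'],s['ft_force'])"
```

```text
time: 27.75
ee_pos: [0.5252, 0.0807, 0.0444]
eef_rot: [0.999, -0.039, 0.004, 0.018]
ft_force: [-0.4, 0.1, -0.2]
width: 0.0294
-0.021335362848846066 -0.1106197610235783 [0.52522531 0.08073127 0.04438294] [-0.35477989  0.07587819 -0.17187682]
```

```bash
python3 -m jog '[[0,-0.4,0,0,0.8],[0,-0.4,0.3,0,0.8],[0,-0.2,0.4,0,0.8],[0,0,0.2,0,0.8],[0.1,0,0.1,0,0.8],[0.1,0,0.1,0,0.8],[0.15,0,0,0,0.8],[0.15,0,0,0,0.8],[0.1,0,0,0,0.8],[0.1,0,0,0,0.8]]'; python3 -c "
from h import *
s=r.read_state();x=np.array([.99758,-.069526,0]);y=np.array([.069526,.99758,0]);d=s['ee_pos']-[.5542,.1896,0]
print(d@x,d@y,s['ee_pos'],s['ft_force'])"
```

```text
time: 28.75
ee_pos: [0.5333, 0.0906, 0.0336]
eef_rot: [0.999, -0.039, 0.003, 0.018]
ft_force: [0.1, -0.1, -0.2]
width: 0.0295
-0.01397647059928802 -0.10018881828986195 [0.53329162 0.09062534 0.03360697] [ 0.14098672 -0.05108497 -0.22992978]
```

```bash
python3 -m jog '[[0.1,0,0.1,0,0.8],[0.1,0,0.05,0,0.8],[0.1,0,0,0,0.8],[0.1,0,0,0,0.8],[0.1,0,0,0,0.8],[0.1,0,0,0,0.8],[0.05,0,0,0,0.8],[0.05,0,0,0,0.8],[0.05,0,0,0,0.8],[0.05,0,0,0,0.8]]'; python3 -c "
from h import *
s=r.read_state();x=np.array([.99758,-.069526,0]);y=np.array([.069526,.99758,0]);d=s['ee_pos']-[.5542,.1896,0]
print(d@x,d@y,s['ee_pos'],s['ft_force'])"
```

```text
time: 29.75
ee_pos: [0.5366, 0.0905, 0.0334]
eef_rot: [0.999, -0.038, -0.002, 0.02]
ft_force: [-5.2, -1.3, 6.5]
width: 0.0296
-0.010646833924442817 -0.10007768745910338 [0.53662093 0.0905047  0.03340288] [-5.19333914 -1.27038263  6.53160883]
```

Red is at the fence. Release, lift, get behind it.

```bash
python3 -m jog '[[0,0,0,0,0.5],[0,0,0,0,0.5],[0,0,0,0,0.5],[-0.1,0,-0.8,0,0.5],[-0.1,0,-1.5,0,0.5],[-0.1,0,-1.2,0,0.5],[-0.2,1.2,-0.3,0,1],[-0.2,1.3,0,0,1],[0,0.8,0,0,1],[0,0.2,0,0,1]]'; python3 -m jog '[[0,0,0,0,1],[0,0,0.6,0,1],[0,0,1,0,1],[0,0,1,0,1],[0,0,0.4,0.05,1],[0,0,0.2,0.05,1],[0,0,0,0,1],[0,0,0,0,1],[0,0,0,0,1],[0,0,0,0,1]]';  python3 -c "
from h import *
s=r.read_state();x=np.array([.99758,-.069526,0]);y=np.array([.069526,.99758,0]);d=s['ee_pos']-[.5542,.1896,0]
print(d@x,d@y,s['ee_pos'],s['ft_force'])"
```

```text
time: 30.75
ee_pos: [0.5273, 0.0513, 0.0774]
eef_rot: [0.999, -0.04, -0.002, 0.023]
ft_force: [0.7, 0.0, 0.5]
width: 0.0194
time: 31.75
ee_pos: [0.5246, 0.0508, 0.0375]
eef_rot: [0.996, -0.089, -0.004, 0.023]
ft_force: [-0.3, -0.3, -0.9]
width: 0.0002
-0.01992440362643224 -0.1405311257413769 [0.52455324 0.05079418 0.03754064] [-0.33898052 -0.30501756 -0.86188905]
```

```bash
python3 -m jog '[[0.2,-0.4,0.1,0,1],[0.1,-0.6,0.1,0,1],[0,-0.6,0,0,1],[-0.05,-0.6,0,0,1],[-0.05,-0.5,0,0,1],[-0.05,-0.5,0,0,1],[-0.05,-0.5,0,0,1],[-0.05,-0.4,0,0,1],[0,-0.2,0,0,1],[0,-0.1,0,0,1]]';   python3 -c "
from h import *
s=r.read_state();x=np.array([.99758,-.069526,0]);y=np.array([.069526,.99758,0]);d=s['ee_pos']-[.5542,.1896,0]
print(d@x,d@y,s['ee_pos'],s['ft_force'])"
```

```text
time: 32.75
ee_pos: [0.5337, 0.0973, 0.0337]
eef_rot: [0.996, -0.088, -0.004, 0.023]
ft_force: [-2.1, -2.4, 2.3]
width: 0.0007
-0.01408143902180009 -0.09346766936192298 [0.5336542  0.09733752 0.0337048 ] [-2.10399556 -2.41401113  2.25725985]
```

```bash
python3 -m jog '[[-0.1,-0.1,-0.1,0,1],[0,-0.15,0,0,1],[0,-0.1,0,0,1],[0,-0.1,0,0,1],[0,-0.1,0,0,1],[0,-0.1,0,0,1],[0,-0.1,0,0,1],[0,-0.1,0,0,1],[0,-0.1,0,0,1],[0,-0.1,0,0,1]]';   python3 -c "
from h import *
s=r.read_state();x=np.array([.99758,-.069526,0]);y=np.array([.069526,.99758,0]);d=s['ee_pos']-[.5542,.1896,0]
print(d@x,d@y,s['ee_pos'],s['ft_force'])"
```

```text
time: 33.75
ee_pos: [0.5332, 0.0991, 0.0337]
eef_rot: [0.995, -0.092, -0.006, 0.029]
ft_force: [-2.3, -5.4, 4.3]
width: 0.0006
-0.014628160567432429 -0.09171299805819658 [0.5332308  0.09912596 0.03374087] [-2.26474322 -5.36458869  4.27996725]
```

```bash
python3 -m jog '[[-0.1,0.6,0,0,1],[0,1,0,-0.05,1],[0,0.6,-1,-0.05,1],[-0.5,0.3,-2,0,0.55],[-1.2,0.3,-2,0,0.55],[-1.6,0.3,-1.5,0,0.55],[-1.6,0.2,-1,0,0.55],[-1.2,0.1,0,0,0.55],[-0.6,0,0,0,0.55],[0,0,0,0,0.55]]'
python3 - <<'E'
from h import *
from scipy.spatial.transform import Rotation as R
s=r.read_state();M=R.from_quat(s['eef_rot']).as_matrix();W=snap('wrist','w7.png');T=snap('top');x,y,O,l=carrier(T);print(s['ee_pos'],s['eef_rot'],s['joint_positions'][6])
h=cv2.cvtColor(W['pixels'],cv2.COLOR_RGB2HSV).astype(int); m=(((h[...,0]<6)|(h[...,0]>172))&(h[...,1]>120)&(h[...,2]>60)).astype(np.uint8)
n,l,st,ce=cv2.connectedComponentsWithStats(m)
for i in range(1,n):
    if st[i,4]<150: continue
    ct,_=cv2.findContours((l==i).astype(np.uint8),0,2);(a,b),rr=cv2.minEnclosingCircle(max(ct,key=len)); print('px',a,b,rr,st[i])
    for z in(.028,.062):
        p=onz(W,a,b,z); print(z,p,'carrier',(p-O)@x,(p-O)@y,'tool',np.round(M.T@(np.r_[p[:2],.058]-s['ee_pos'])*100,2))
E
```

```text
time: 34.75
ee_pos: [0.4598, 0.0766, 0.1142]
eef_rot: [0.999, -0.039, -0.005, 0.025]
ft_force: [-0.5, 0.1, 0.4]
width: 0.0382
[0.45983872 0.0765679  0.11419406] [ 0.99888712 -0.03933147 -0.00542492  0.02545849] -2.0895576793595807
px 205.15771484375 122.66107177734375 31.78807830810547 [ 175   92   62   61 1945]
0.028 [0.53449268 0.12160957 0.028     ] carrier -0.014915553565155268 -0.06922504863133228 tool [ 7.14 -5.36  5.29]
0.062 [0.53375763 0.11504648 0.062     ] carrier -0.015192524125423802 -0.07582336061249607 tool [ 7.11 -4.7   5.32]
px 334.9090881347656 253.72727966308594 20.902267456054688 [ 321  234   32   41 1044]
0.028 [0.45979508 0.06109273 0.028     ] carrier -0.0852249001202291 -0.13478887446505264 tool [0.17 1.25 5.69]
0.062 [0.4703481  0.06367477 0.062     ] carrier -0.07487693230648257 -0.13147937698446477 tool [1.2  0.91 5.66]
```

View pics/w7.png

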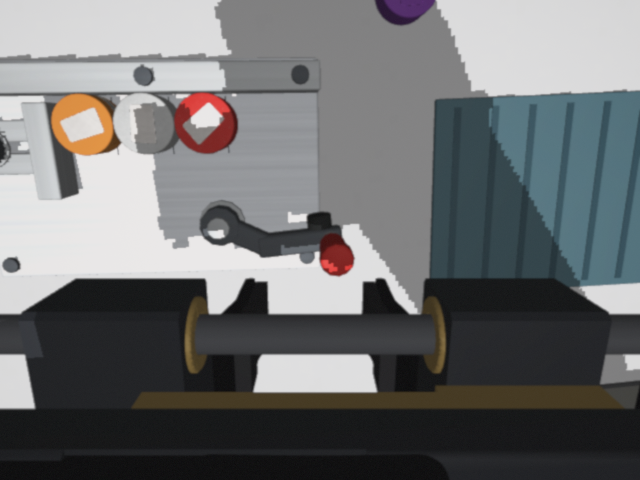

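Wrist view: row packed on the fence and stop, orange (83,123), grey (145,123), red (205,123). The knob top is at about (337,260), giving world (0.467,0.062), which agrees with the first triangulation. Going onto the knob.

```bash
python3 -m jog '[[0.4,0.5,0,0,0.5],[0.4,0.4,0,0,0.5],[0,0,0.6,0,0.5],[0,0,1,0,0.5],[0,0,1.2,0,0.5],[0,0,1.2,0,0.5],[0,0,0.8,0,0.5],[0,0,0.4,0,0.5],[0,0,0.1,0,0.5],[0,0,0,0,0.5]]'; python3 -c "
from h import *
from scipy.spatial.transform import Rotation as R
s=r.read_state();M=R.from_quat(s['eef_rot']).as_matrix();print(s['ee_pos'],s['ft_force'],M.T@(np.r_[.467,.062,.058]-s['ee_pos'])*100)"
```

```text
time: 35.85
ee_pos: [0.4675, 0.0634, 0.0543]
eef_rot: [0.999, -0.039, -0.008, 0.024]
ft_force: [-0.8, -0.8, 0.6]
width: 0.0436
[0.46746011 0.06338947 0.05433912] [-0.78893228 -0.78792952  0.60484555] [-0.03975464  0.15998272 -0.35814638]
```

```bash
python3 -m jog '[[0,0.1,-0.2,0,0.5],[0,0,0,0,1],[0,0,0,0,1],[0,0,0,0,1],[0,0,0,0,1],[0,0,0,0,1],[0.3,0,0,0,1],[0.4,0,0,0,1],[0.5,0,0,0,1],[0.5,0,0,0,1]]' 10; python3 -c "
from h import *
s=r.read_state();x=np.array([.99758,-.069526,0]);y=np.array([.069526,.99758,0]);d=s['ee_pos']-[.5542,.1896,0]
print(d@x,d@y,s['ee_pos'],s['ft_force'])"
```

```text
time: 36.85
ee_pos: [0.485, 0.0612, 0.0578]
eef_rot: [0.999, -0.039, -0.008, 0.025]
ft_force: [-3.9, 2.2, 3.5]
width: 0.0158
-0.06013457941336656 -0.1329313790267978 [0.48496874 0.0611712  0.0577992 ] [-3.92743933  2.23830413  3.48532358]
```

```bash
python3 -m jog '[[0.5,-0.05,0,0,1],[0.5,-0.1,0,0,1],[0.5,-0.12,0,0,1],[0.4,-0.15,0,0,1],[0.4,-0.18,0,0,1],[0.4,-0.2,0,0,1],[0.35,-0.22,0,0,1],[0.3,-0.25,0,0,1],[0.3,-0.28,0,0,1],[0.25,-0.3,0,0,1]]'; python3 -c "
from h import *
s=r.read_state();x=np.array([.99758,-.069526,0]);y=np.array([.069526,.99758,0]);d=s['ee_pos']-[.5542,.1896,0]
print(d@x,d@y,s['ee_pos'],s['ft_force'])"
```

```text
time: 37.85
ee_pos: [0.5311, 0.0775, 0.0573]
eef_rot: [0.999, -0.04, -0.007, 0.025]
ft_force: [-3.6, -1.9, 5.6]
width: 0.0161
-0.015212098012131832 -0.11345470948519622 [0.53113666 0.07747746 0.05732574] [-3.57574008 -1.89370107  5.63415754]
```

```bash
python3 -m jog '[[0,-0.2,0,0,1],[0,-0.25,0,0,1],[0,-0.25,0,0,1],[0,-0.2,0,0,1],[0,-0.15,0,0,1],[0,-0.1,0,0,1],[0,-0.1,0,0,1],[0,-0.1,0,0,1],[0,-0.1,0,0,1],[0,-0.1,0,0,1]]'; python3 -c "
from h import *
s=r.read_state();x=np.array([.99758,-.069526,0]);y=np.array([.069526,.99758,0]);d=s['ee_pos']-[.5542,.1896,0]
print(d@x,d@y,s['ee_pos'],s['ft_force'])"
```

```text
time: 38.85
ee_pos: [0.5399, 0.086, 0.0577]
eef_rot: [0.999, -0.043, -0.002, 0.029]
ft_force: [1.6, -5.7, 3.1]
width: 0.015
-0.007019771474066734 -0.10437256818207011 [0.53994061 0.08596804 0.05766096] [ 1.56740234 -5.74968205  3.1459391 ]
```

```bash
python3 -m jog '[[-0.1,-0.15,0,0,1],[-0.05,-0.15,0,0,1],[0,-0.15,0,0,1],[0,-0.15,0,0,1],[0,-0.15,0,0,1],[0,-0.15,0,0,1],[0,-0.15,0,0,1],[0,-0.15,0,0,1],[0,-0.15,0,0,1],[0,-0.15,0,0,1]]'
python3 - <<'E'
from h import *
s=r.read_state();x=np.array([.99758,-.069526,0]);y=np.array([.069526,.99758,0]);d=s['ee_pos']-[.5542,.1896,0]
print(d@x,d@y,s['ee_pos'],s['ft_force'])
W=snap('wrist','w8.png');S=snap('scene')
cv2.imwrite('pics/s8.png',cv2.resize(S['pixels'][150:270,150:310],None,fx=5,fy=5,interpolation=2)[:,:,::-1])
E
```

```text
time: 39.85
ee_pos: [0.5451, 0.0918, 0.0574]
eef_rot: [0.998, -0.047, 0.002, 0.034]
ft_force: [-2.3, -8.8, 7.8]
width: 0.0143
-0.002252822964945999 -0.09820460837463775 [0.54512485 0.09178965 0.05738018] [-2.29105312 -8.79859672  7.79254932]
```

View pics/w8.png

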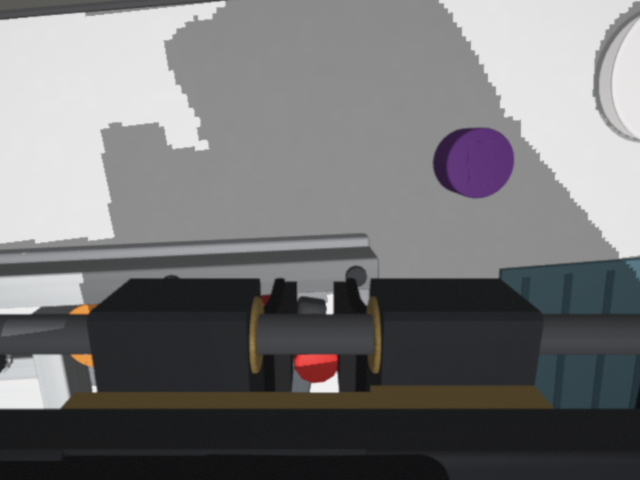

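Wrist view: the knob (316,365) sits at the rear edge of the pads, and the red specimen is just behind the bumper at (268,298). I'll re-centre the grip in x before the final press.

```bash
python3 -m jog '[[0,0,0,0,0.7],[-0.2,0,0,0,0.7],[-0.4,0,0,0,0.7],[-0.3,0,0,0,0.7],[0,0,0,0,0.7],[0,0,0,0,1],[0,0,0,0,1],[0,0,0,0,1],[0,0,0,0,1],[0,0,0,0,1]]' 10
python3 - <<'E'
from h import *
s=r.read_state();x=np.array([.99758,-.069526,0]);y=np.array([.069526,.99758,0]);d=s['ee_pos']-[.5542,.1896,0]
print(d@x,d@y,s['ee_pos'],s['ft_force'])
E
```

```text
time: 40.95
ee_pos: [0.5338, 0.0925, 0.0565]
eef_rot: [0.998, -0.047, 0.001, 0.034]
ft_force: [-0.6, -2.2, 0.9]
width: 0.0161
-0.013605747291728004 -0.09833338528601891 [0.53379045 0.09245051 0.05648355] [-0.64784775 -2.18569014  0.89241768]
```

```bash
python3 -m jog '[[0,-0.1,0,0,1],[0,-0.1,0,0,1],[0,-0.15,0,0,1],[0,-0.15,0,0,1],[0,-0.15,0,0,1],[0,-0.15,0,0,1],[0,-0.2,0,0,1],[0,-0.2,0,0,1],[0,-0.2,0,0,1],[0,-0.2,0,0,1]]'
python3 - <<'E'
from h import *
s=r.read_state();x=np.array([.99758,-.069526,0]);y=np.array([.069526,.99758,0]);d=s['ee_pos']-[.5542,.1896,0]
print(d@x,d@y,s['ee_pos'],s['ft_force'])
E
```

```text
time: 41.95
ee_pos: [0.5341, 0.0929, 0.0562]
eef_rot: [0.997, -0.053, -0.003, 0.046]
ft_force: [-4.4, -7.8, 7.5]
width: 0.0162
-0.013370355739951777 -0.09787624968575417 [0.53405705 0.09289017 0.05622298] [-4.36808274 -7.79722501  7.52566178]
```

```bash
python3 -m jog '[[0,0,0,0,1],[0,0,0,0,0.5],[0,0,0,0,0.5],[0,0,0,0,0.5],[0,0,0,0,0.5],[0,0,-0.5,0,0.5],[0,0,-1.5,0,0.5],[0,0,-2,0,0.5],[0,0,-2,0,0.5],[0,0,-2,0,0.5]]' 10; python3 -m jog '[[-0.5,0,-1,0,0.5],[-1.5,0.5,0,0,0.5],[-1.8,0.5,0,0,0.5],[-1.8,0.5,0,0,0.5],[-1,0,0,0,0.5],[-0.5,0,0,0,0.5],[0,0,0,0,0.5],[0,0,0,0,0.5],[0,0,0,0,0.5],[0,0,0,0,0.5]]'
python3 - <<'E'
from h import *
s=r.read_state();x=np.array([.99758,-.069526,0]);y=np.array([.069526,.99758,0]);O=np.array([.5542,.1896,0]);d=s['ee_pos']-O
print(d@x,d@y,s['ee_pos'],s['ft_force'])
W=snap('wrist','w9.png')
for t in (1.36,1.40): 
    k=O+(-.07+.06*np.sin(t)-.0145*np.cos(t))*x+(-.074-.06*np.cos(t)-.0145*np.sin(t))*y; print(t,proj(W,np.r_[k[:2],.062]))
for c in(-.0084,-.0384,-.0684): print(proj(W,np.r_[(O-.015*x+c*y)[:2],.028]))
E
```

```text
time: 42.95
ee_pos: [0.5339, 0.1022, 0.1397]
eef_rot: [0.998, -0.052, -0.004, 0.045]
ft_force: [0.1, 0.1, 0.9]
width: 0.0437
time: 43.95
ee_pos: [0.4613, 0.0985, 0.1583]
eef_rot: [0.998, -0.051, 0.0, 0.044]
ft_force: [-0.6, -0.1, 0.3]
width: 0.0435
-0.08629229845559663 -0.09737810423264397 [0.46134619 0.09845708 0.15829306] [-0.62304802 -0.1106251   0.34962291]
1.36 (np.float64(300.7986238197254), np.float64(123.27548986861622))
1.4 (np.float64(296.4997534528805), np.float64(121.41998018207852))
(np.float64(142.286405328576), np.float64(130.7495127482245))
(np.float64(193.72830798908956), np.float64(128.99965406124858))
(np.float64(244.25628436558873), np.float64(127.28088368486415))
```

View pics/w9.png

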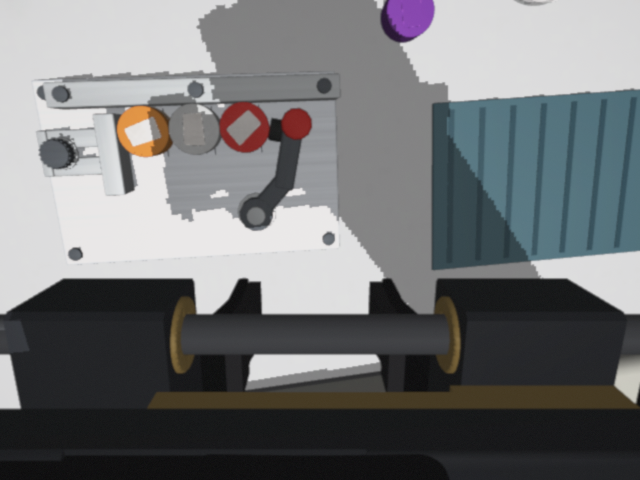

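```bash
python3 -c "
from bench import r
print(r.close_job()); print(r.read_state()['time'])"
```

```text
the job is handed in; nothing more can be done
None
the job is handed in; nothing more can be done
```

The row is loaded and clamped, and I handed the job in at about 44 s of the 72 s allowed. `close_job` gave no verdict.

**What I did:** I picked orange, grey and red in turn and set each one against the long fence. With closed, slightly turned fingers I then pressed each one home, reading 5–6 N along the row. After that I swung the clamp in by its knob. The knob stalled under about 8 N, which I work out as roughly 7–8 N at the bumper. I then opened the gripper and lifted clear.

**Last checks:**
- **Wrist view after release:** orange (143,131), grey (194,129) and red (245,127) are within about 2 px of the packed positions I computed. They touch the fence and each other, and orange touches the stop.
- **Clamp:** the knob at (296,123) matches a lever angle of about 1.40 rad, with the bumper on red.
- **Pressing positions:** the finger stopped 29.6 mm and 29.9 mm further back for each next specimen, against the ideal 30 mm, so the row looks gap-free.
- **Robot:** it was clear of everything at hand-in, at z = 0.158 m.

**What disagreed or stayed unchecked:**
- **End stop:** the pushing position first suggested about +11 mm, while both cameras gave about +6 mm. Fingertips thinner than I had assumed explain the difference.
- **Basin floor:** my first estimate was about 6 mm too low. I corrected it by touch.
- **Knob grip:** it slipped to the edge of the pads part-way through the swing, so I re-gripped before the final press.
- **Holding force:** the force the clamp still holds after release can't be read from the robot, so I infer it from hinge friction and the picture.
- **Objects to leave alone:** I never went near the black specimen, beaker, loupe or dish, but took no final picture of them.

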